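# Refit the volume knob on the desk audio console and hold it pressed

### The arm

A 6-joint arm with a two-finger parallel gripper is mounted at the origin on a cart in front of the work surface, level with it; the furniture and walls round the work are solid. World frame = base frame: x ahead of the robot, y to its left, z up, the work surface at z = 0. Lengths are in mm, angles in rad, forces in N, time in s.
With the tool pointing down it reaches from about 375 to 975 mm from the base axis. Payload 3.8 kg.
Tool frame: the origin (TCP) lies at the very end of the fingers, on their centre line; the grasp point (between the pads) lies 19 mm behind it (grip_point_offset is the distance from the TCP to the grasp point, in mm); z points along the fingers, y is the line along which they close (so a half turn about z gives the same grasp; the last joint's range is limited). The gripper opens to 85 mm and grips with 20 to 120 N. Pads are 22 mm wide; open, the fingers measure 114 mm over their backs; the gripper's body (76 mm by 85 mm) begins 54 mm behind the grasp point. The pads swing forward as they close: fully open they stand 13 mm farther back than shut.
Start: joints at [-1.152, 0.264, 1.604, -0, 1.274, -0.037], TCP at [297.116, -606.086, 231.28] pointing down, gripper open.
Joint ranges: [-2.63, 2.63], [-0.94, 2.18], [0.31, 2.57], [-1.31, 4.45], [0, 2.66], [-2.55, 2.55]. Speed limits (rad/s): [2.57, 2.57, 3.14, 3.14, 3.14, 3.14].

### API

Orientations are given as a unit quaternion [x, y, z, w].
In Python, from rig import observe, camera, job_done, grip_point_offset gives the robot as it stands.
- The arm moves only by the tool apply_moves, never from a script. Its argument "plan" is one flat list of numbers, 7 for each row, row after row: the turn, a rotation vector about the tool's x, y, z in rad, then the shift along the tool's x, y, z in cm, then the closure, from 0 (fully open) to 1 (shut). A call has 1 to 20 rows; each row is the pose to reach, as a shift and turn from the pose commanded when the call began, along the tool's axes at that moment; what a row does not reach only later rows make up. A row lasts 1/8 s, in which the tool goes at most 62.5 mm and 10.7 degrees, less where a joint would pass 70% of its speed; a pose out of reach is approached as far as the arm can. A call with a gripper value outside its range is refused whole. The fingers move at their own pace and stop on an object; "squeeze" is the grip in N (left out, the last holds). Time passes only in rows, so rows that repeat a pose let the fingers close. It gives the time, the measured TCP pose, the force, the opening and the grip force at its end, in the units of the state.
- observe(): the state, without advancing time (a new reading comes with each control period).
- camera(name): name is "side" or "top"; returns a dict with "frame" (384x512x3 uint8, red, green, blue), "fx", "fy", "cx", "cy" (pixels), "rvec" (rotation vector, rad) and "tvec" (3), from world to camera coordinates, as OpenCV has them. Camera axes: x right, y down, z forward; pixel columns grow to the right and rows downward; lengths in mm; the calibration is good to about 2 mm. A picture is of the moment at which its call begins. There is no depth.
- job_done(): hands the job in; it is judged then, once.
The state is a dict: "time": time; "joint_pos": joint angles; "dq": joint speeds; "joint_efforts": joint torques, N m; "ee_pos": TCP position; "tool_rot": TCP orientation; "contact_force": force on the tool from outside, world axes, zero at the start; "moment": the same for the moment, N m; "grip_width": finger opening in mm; "grip_force": force on a finger pad.
Only numpy, scipy, OpenCV 4.12 (cv2) and the standard library are available. Lean on these libraries where they do the work, as an engineer would, in place of code of your own. Each camera call takes 0.05 s, during which the arm holds its last target. There are 200 camera calls.

### The job

The volume knob has come off the audio console on the table: pick it up, turn it so that the flat in its bore (under the red line) matches the flat of the brass D-shaft (on the side of the white mark on the dial), and push it straight down until it sits flush on the dial, without turning the dial off its setting. Then keep pushing, because the console wakes only while the knob is held in: finish still holding the dial pressed fully in, do not let go. Leave the tape measure, the mug and the dropper bottle where they stand.

Things in the scene. Friction and masses are not known exactly. Their poses are not given: they have to be found in the camera images.
- knob_center (a point): loose aluminium knob standing upright on the table: 44 mm across, 30 mm high, 56 to 112 g, knurled side, red line on its top from near the centre to the rim. This point is its centre, 15 mm above its underside; +z up, +x along the red line. Grip it from above across its round side, at any yaw
- knob_foot (a point): centre of the knob's underside, 15 mm below knob_center, same axes. Here opens the D-shaped bore, on the axis, 20 mm deep, radius 6.8 mm with a flat 4.0 mm from the axis on the +x (red line) side, mouth chamfered 1.6 mm
- shaft_tip (a point): centre of the top end of the brass D-shaft upright in the middle of the console: 18 mm long above the dial disc, radius 6.0 mm with a flat 3.2 mm from the axis, tip chamfered 1.6 mm. +z up, +x from the axis to the flat, towards the white mark on the dial. The knob goes on (0.8 mm clearance) only when its +x agrees with this +x to about 0.15 rad
- dial_seat (a point): centre of the top face of the dark dial disc (58 mm across, 4 mm thick, 52 mm above the table, 10 mm above the console's top), at the root of the shaft, 18 mm below shaft_tip, same axes. The seated knob's underside rests on it. Disc and shaft turn and sink together
- dial_mark (a point): the white mark on the dial disc's top face, 26 mm from the axis on the +x side (the flat's side); moves with the dial
- press (a joint): how far the dial with its shaft is pushed in, m: 0 out, 0.005 fully in (hard stop). Spring return: 4 N to start it moving, 9 N when fully in, so it comes back out when let go
- dial (a joint): turn of the dial in the console, rad, counter-clockwise from above, 0 = white mark pointing to the console's far side; held by friction of about 0.05 N m, stays where it is left
- console: pale grey audio console with a dark top, fixed to the table, 160 x 210 x 42 mm (x, y, z), origin at the centre of its underside, directly under the shaft; +x to its far side (display), soft keys on the near side; nothing but the dial stands more than 5 mm above its top
- tape_measure: yellow tape measure, 35 x 70 x 60 mm, loose, origin at the centre of its underside; to be left alone
- coffee_mug: white mug of coffee, 92 mm wide, 127 mm with its handle, 95 mm high, loose, origin at the centre of the underside; to be left alone
- correction: small brown dropper bottle with a black top, 34 mm across, 102 mm high, loose, origin at the centre of its underside; to be left alone
Things that resemble listed ones, but are neither listed nor needed, are in the scene too. There is more than one size of the part that bears knob_center; the job needs the largest.

How it is judged:
By the outcome, as a careful person would: the job done as asked, in the order asked, and still so for the second after the job is handed in, while the arm keeps its last pose, push and grip.
It also fails if it takes over 40 s, if anything falls off the work surface, if the arm or the gripper's body presses on something with over 40 N, if the wrist force passes 120 N, or if a joint passes its speed limit or range.

## Working session

There is one attempt and no reset: what is moved stays moved. The work goes in short steps, Python scripts to look and compute and a tool call to move; the robot and the scene stay as the last step left them, time stands still between calls to the robot, and variables do not carry over. Pictures are saved under pics/ and viewed, at most 10 in all, crops included, and the job is handed in when it is done.

Besides the shell and the picture viewer there is one more tool, called after ">>>" as name(argument=value, ...), one argument or row to a line, values as JSON. apply_moves: Moves the arm, as the interface text tells. Its arguments: {"type":"object","properties":{"plan":{"type":"array","items":{"type":"number"}},"squeeze":{"type":"number"}},"required":["plan"]}

```bash
mkdir -p pics; cat > h.py <<'E'
import numpy as np, cv2
from rig import observe, camera, job_done, grip_point_offset
def shot(n,f):
    c=camera(n); cv2.imwrite(f,c["frame"][:,:,::-1]); np.savez(f[:-4]+'.npz',**c); return c
def load(f): return dict(np.load(f))
def ray(c,u,v,z):
    R=cv2.Rodrigues(np.array(c["rvec"],float))[0]; t=np.array(c["tvec"],float).ravel()
    o=-R.T@t; d=R.T@np.array([(u-c["cx"])/c["fx"],(v-c["cy"])/c["fy"],1.])
    return o+d*(z-o[2])/d[2]
def proj(c,p):
    K=np.array([[c["fx"],0,c["cx"]],[0,c["fy"],c["cy"]],[0,0,1.]])
    return cv2.projectPoints(np.array(p,float).reshape(-1,1,3),np.array(c["rvec"],float),np.array(c["tvec"],float),K,None)[0].reshape(-1,2)
E
python3 - <<'E'
from h import *
a=shot("top","pics/t0.png");b=shot("side","pics/s0.png")
for c in(a,b):
    R=cv2.Rodrigues(np.array(c["rvec"],float))[0];print(-R.T@np.array(c["tvec"]).ravel(),R[2],c["fx"])
print(observe())
E
```

```text
[ 419.40142714   -2.60491888 1239.56213672] [ 0.1252352  -0.00694659 -0.99210276] 398.52085664940694
[  453.3556803  -1165.40995901   598.56202986] [ 0.08217183  0.90140703 -0.4251037 ] 472.8228434325767
{'time': 0.1, 'joint_pos': array([-1.15191029e+00,  2.64689050e-01,  1.60525639e+00,  1.78731218e-05,
        1.27369083e+00, -3.68761027e-02]), 'dq': array([ 0.0002511 , -0.00288176, -0.00349467, -0.00035745, -0.00038902,
        0.00167785]), 'joint_efforts': array([ 1.35903567e-03, -5.16706645e+01, -3.68589449e+01,  2.88869558e-05,
        6.29675589e-03, -1.99863268e-05]), 'ee_pos': array([ 296.84638315, -605.4826848 ,  230.06871238]), 'tool_rot': array([ 9.74147362e-01,  2.25911207e-01, -1.85598940e-04, -1.00484762e-03]), 'contact_force': array([-0.19591898, -0.02257587, -0.16228926]), 'moment': array([-0.02007097,  0.03111371, -0.00156313]), 'grip_force': 0.0, 'grip_width': 85.55744722656581}
```

View pics/t0.png

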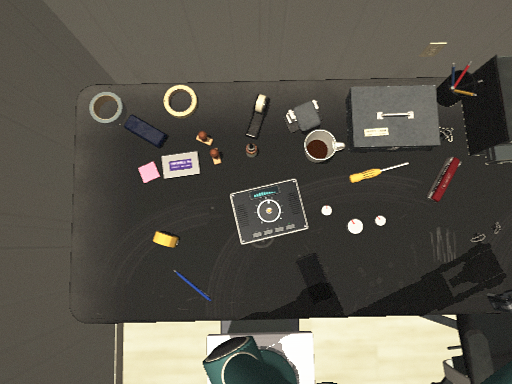

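View pics/s0.png

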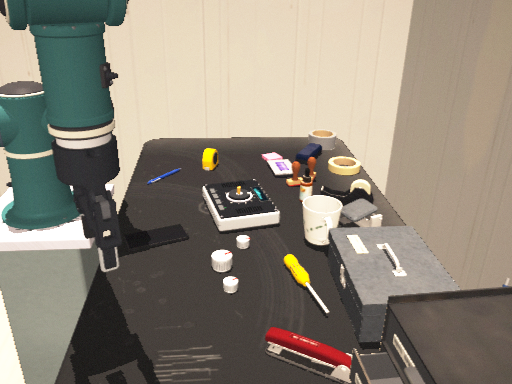

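The top view shows the console dial at about (269,211), with the largest knob at (355,227) and smaller ones at (327,210) and (380,221). I'll enlarge the console and knob region.

```bash
python3 - <<'E'
from h import *
c=load("pics/t0.npz");f=c["frame"][:,:,::-1]
a=cv2.resize(f[205:249,331:380],None,fx=8,fy=8,interpolation=cv2.INTER_CUBIC)
b=cv2.resize(f[189:233,245:294],None,fx=8,fy=8,interpolation=cv2.INTER_CUBIC)
cv2.imwrite("pics/crop0.png",np.hstack([a,b]))
hsv=cv2.cvtColor(c["frame"],cv2.COLOR_RGB2HSV).astype(int)
m=(hsv[...,2]>140)&(hsv[...,1]<80);m[:, :340]=0;m[:,368:]=0;m[:215]=0;m[240:]=0
v,u=np.nonzero(m);print(u.mean(),v.mean(),len(u),u.min(),u.max(),v.min(),v.max(),ray(c,u.mean(),v.mean(),28))
r=(hsv[...,1]>90)&((hsv[...,0]<12)|(hsv[...,0]>168))&(hsv[...,2]>70);r[:, :340]=0;r[:,368:]=0;r[:215]=0;r[240:]=0
v,u=np.nonzero(r);print(u.mean(),v.mean(),len(u),ray(c,u.mean(),v.mean(),30))
print(ray(c,269,211,60))
E
```

```text
355.03954802259886 226.07909604519773 177 348 362 219 233 [ 465.35552518 -297.29216993   28.        ]
352.2857142857143 221.14285714285714 7 [ 480.41779588 -289.2605329    30.        ]
[515.03312894 -36.50510499  60.        ]
```

View pics/crop0.png

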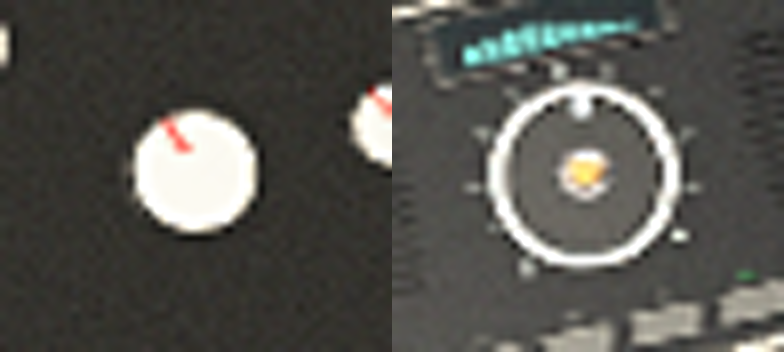

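The knob's red line points up and left (crop (165,122) to (190,152)). The white mark is nearly straight up from the shaft (mark (582,104), shaft (583,172)). Now I'll compute sub-pixel positions in both views.

```bash
cat >> h.py <<'E'
def wc(w,off=(0,0)):
    v,u=np.mgrid[:w.shape[0],:w.shape[1]]; s=w.sum(); return np.array([(u*w).sum()/s+off[0],(v*w).sum()/s+off[1]])
E
python3 - <<'E'
from h import *
c=load("pics/t0.npz");f=c["frame"].astype(float);g=f.mean(2)
# knob
w=np.clip(f[216:238,344:368,0]-70,0,170);k=wc(w,(344,216));K=ray(c,*k,28);print("knob",k,K)
r=np.clip(f[...,0]-f[...,1]-25,0,None)[216:230,344:362];p=wc(r,(344,216));P=ray(c,*p,30);d=P-ray(c,*k,28);print("red",p,P,np.arctan2(d[1],d[0]),np.hypot(d[0],d[1]))
# dial
w=np.clip(f[206:216,263:274].max(2)-110,0,None);s=wc(w,(263,206));print("shaft",s,ray(c,*s,68))
print(np.round(g[196:206,262:276]).astype(int)); print(np.round(g[206:216,262:276]).astype(int))
m=np.clip(g[200:205,266:271]-110,0,None);m=wc(m,(266,200));print("mark",m,ray(c,*m,52))
# ring centroid on z=42
ring=np.clip(g-110,0,None)[196:227,254:284];yy,xx=np.mgrid[196:227,254:284]
ring[(np.hypot(xx-269,yy-211)<9.5)|(np.hypot(xx-269,yy-211)>13)]=0
t=ring>40;e=cv2.fitEllipse(np.c_[xx[t],yy[t]].astype(np.float32));print(e,ray(c,*e[0],42))
# side
c=load("pics/s0.npz");im=c["frame"][:,:,::-1]
print("side pred knob",proj(c,K*[1,1,0]+[0,0,15]),"shaft",proj(c,[*ray(load('pics/t0.npz'),*s,68)[:2],70]))
a=cv2.resize(im[245:275,205:240],None,fx=11,fy=11,interpolation=cv2.INTER_CUBIC);b=cv2.resize(im[178:208,221:256],None,fx=11,fy=11,interpolation=cv2.INTER_CUBIC)
cv2.imwrite("pics/crop1.png",np.hstack([a,b]))
E
```

```text
knob [354.90647389 225.94378106] [ 465.77488639 -296.91037598   28.        ]
red [352.5394958  221.61344538] [ 478.97328929 -289.95425975   30.        ] 0.4850466511846879 14.919295969050111
shaft [268.52672999 210.12157395] [517.01330191 -34.95225211  68.        ]
[[ 68  90 108 100  60  49  59  69  70  76  69  67  66  68]
 [ 35  54  65 179 157  61  70  66  66 123 106  66  67  70]
 [ 72  69  66 168 141  72  85  72  67 113 103  64  69  73]
 [ 70  67  75 104 141 190 212 187 162 141 110  80  64  60]
 [ 73 123 185 255 255 255 255 255 255 255 255 203 120  83]
 [176 255 255 195  99 163 255 222  51  93 214 255 255 216]
 [255 233  46  78  84 180 255 244  81  89  72  58 221 255]
 [166  76  92  96  93 130 203 163  92  88  92  89  62 155]
 [ 82  97  97  97 100  94  89  89  94  96  96  92  92  72]
 [100  99 101  96  96  95  96  94  95  99  94  99  97  91]]
[[ 97  98 103 101  96  95  91  92  94  97  94  94  99  90]
 [100  99  98  99 100 105 122 136 121  96  95  94  93  94]
 [ 97 101 102  93 132 187 255 255 252 158  95  93  97  94]
 [102 103 101  97 161 208 206 208 220 191 119  97  97  95]
 [101 102 101 130 214 221 207 206 187 125  96  95 100  94]
 [102 102  98  92 200 195 196 206 169 137 123  97  98  96]
 [101 103 101 102 166 229 190 165 235 188  95  98  96  99]
 [101 103 107 101  93 128 185 206 155  94  98 101 100  99]
 [104 101 104 100  96 101  96  96  98  96  99  95 100  98]
 [104 102 100 106 102 106 101 100  99  99 101  99 100  99]]
mark [268.10068847 200.97138554] [545.86000735 -34.87488256  52.        ]
((268.6108703613281, 210.55047607421875), (21.536195755004883, 22.118303298950195), 106.27774810791016) [517.87822368 -35.88788052  42.        ]
side pred knob [[222.0078929  261.37127042]] shaft [[238.94100207 187.34311339]]
```

View pics/crop1.png

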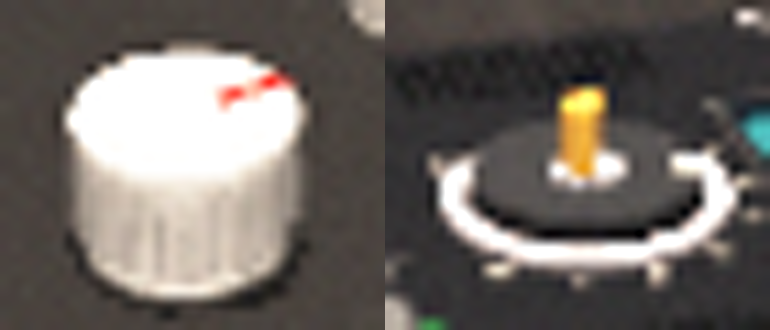

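```bash
cat >> h.py <<'E'
from scipy.spatial.transform import Rotation as Ro
def rel(target,yaw):
    s=observe();R=Ro.from_quat(s["tool_rot"]);T=Ro.from_euler('z',yaw)*Ro.from_euler('x',np.pi)
    print("pos",s["ee_pos"],"yaw",R.as_matrix()[1,0],"turn",(R.inv()*T).as_rotvec().round(3),"shift cm",(R.inv().apply(np.array(target)-s["ee_pos"])/10).round(2))
E
python3 - <<'E'
from h import *
s=load("pics/s0.npz");t=load("pics/t0.npz")
q=lambda x,y,ox,oy:(ox+(x+.5)/11-.5,oy+(y+.5)/11-.5)
a=ray(s,*q(222,98,205,245),30);b=ray(s,*q(285,78,205,245),30);k=ray(s,*q(185,115,205,245),30)
print("side line",a,b,"ctr",k,[np.arctan2(*(p-k)[1::-1]) for p in(a,b)])
print("side shaft tip",ray(s,*q(197,98,221,178),70),"mark",ray(s,*q(690-385,160,221,178),52),"root",ray(s,*q(586-385,168,221,178),52))
print("top mark",ray(t,268.15,202,52), "root",ray(t,268.5,210.2,55))
rel([466,-297,110],1.1)
E
```

```text
side line [ 472.07172261 -288.9317225    30.        ] [ 484.83581563 -282.38503041   30.        ] ctr [ 464.61431419 -294.61891729   30.        ] [np.float64(0.6515313068789201), np.float64(0.5440834642252425)]
side shaft tip [516.03113153 -29.32725895  70.        ] mark [542.4625589  -27.65668019  52.        ] root [516.96071776 -30.88527984  52.        ]
top mark [542.75903898 -34.93763855  52.        ] root [517.86411295 -35.22508172  55.        ]
pos [ 296.84638315 -605.4826848   230.06871238] yaw 0.44014198566559715 turn [-0.002 -0.001 -0.644] shift cm [ 28.77 -20.23  12.05]
```

>>> apply_moves(
  plan=[0, 0, -0.1, 5, -3.5, 2, 0, 0, 0, -0.22, 10, -7, 4, 0, 0, 0, -0.36, 15, -10.5, 6, 0, 0, 0, -0.5, 20, -14, 8, 0, 0, 0, -0.644, 25, -17.5, 10, 0, 0, 0, -0.644, 28.77, -20.23, 12, 0, 0, 0, -0.644, 28.77, -20.23, 12, 0, 0, 0, -0.644, 28.77, -20.23, 12, 0, 0, 0, -0.644, 28.77, -20.23, 12, 0],
  squeeze=80,
)

```text
time: 1.23
ee_pos: [466.4, -299.3, 112.0]
tool_rot: [0.853, 0.522, 0.0, 0.001]
contact_force: [0.1, -0.6, 0.9]
grip_width: 85.4
grip_force: 0.0
```

```bash
python3 - <<'E'
from h import *
rel([466,-296.5,3],1.1);print(observe()['time'])
a=shot("top","pics/t1.png");b=shot("side","pics/s1.png")
cv2.imwrite("pics/v1.png",np.hstack([cv2.resize(a["frame"][190:260,310:390,::-1],None,fx=5,fy=5),cv2.resize(b["frame"][200:270,180:260,::-1],None,fx=5,fy=5)]))
E
```

```text
pos [ 466.4266824  -299.26429535  112.00854091] yaw 0.890485196239417 turn [ 0.001  0.001 -0.002] shift cm [ 0.23 -0.18 10.9 ]
1.225
```

View pics/v1.png

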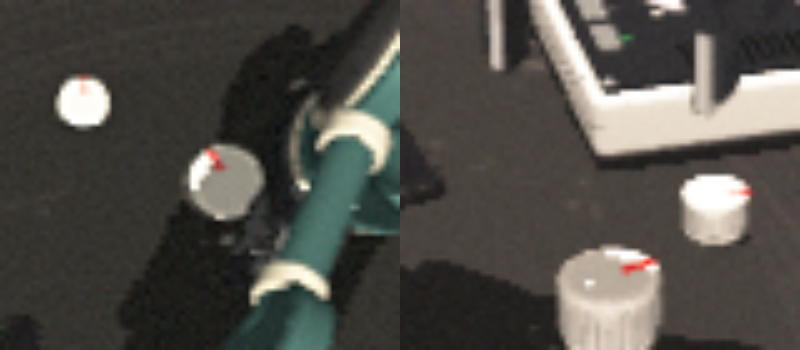

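The side view shows the fingers at about (497,60) and (707,105), straddling the knob at (607,300). Top view: the knob is undisturbed. Now I'll descend and grip.

>>> apply_moves(
  plan=[0, 0, 0, 0.2, -0.1, 4, 0, 0, 0, 0, 0.2, -0.1, 8, 0, 0, 0, 0, 0.2, -0.1, 10.0, 0, 0, 0, 0, 0.2, -0.1, 10.5, 0, 0, 0, 0, 0.2, -0.1, 10.7, 0, 0, 0, 0, 0.2, -0.1, 10.7, 0],
  squeeze=40,
)

```text
time: 2.08
ee_pos: [467.2, -296.5, 5.5]
tool_rot: [0.853, 0.522, 0.0, 0.001]
contact_force: [0.3, 0.8, -0.2]
grip_width: 85.7
grip_force: 0.0
```

```bash
python3 - <<'E'
from h import *
rel([466,-296.5,3],1.1)
E
```

```text
pos [ 467.24531509 -296.47655716    5.47680794] yaw 0.8909108472879698 turn [ 0.002  0.    -0.001] shift cm [-0.06 -0.11  0.25]
```

>>> apply_moves(
  plan=[0, 0, 0, 0, -0.1, 0.2, 0.2, 0, 0, 0, 0, -0.1, 0.2, 0.3, 0, 0, 0, 0, -0.1, 0.2, 0.4, 0, 0, 0, 0, -0.1, 0.2, 0.7, 0, 0, 0, 0, -0.1, 0.2, 1, 0, 0, 0, 0, -0.1, 0.2, 1, 0, 0, 0, 0, -0.1, 0.2, 1, 0, 0, 0, 0, -0.1, 0.2, 1],
  squeeze=40,
)

```text
time: 3.08
ee_pos: [465.7, -295.2, 2.7]
tool_rot: [0.853, 0.523, 0.0, 0.0]
contact_force: [-1.1, 1.4, 5.9]
grip_width: 42.6
grip_force: 40.3
```

```bash
python3 - <<'E'
from h import *
rel([517,-35.3,130],1.1-0.465)
E
```

```text
pos [ 465.74021933 -295.17078087    2.72947607] yaw 0.8911342146553072 turn [ 0.    -0.     0.465] shift cm [ 25.48  -7.22 -12.73]
```

>>> apply_moves(
  plan=[0, 0, 0, 0, 0, 0, 1, 0, 0, 0, 0, 0, -3, 1, 0, 0, 0, 0, 0, -8, 1, 0, 0, 0.12, 4, -1.2, -12, 1, 0, 0, 0.24, 9, -2.5, -12.7, 1, 0, 0, 0.36, 14, -4, -12.7, 1, 0, 0, 0.465, 19, -5.4, -12.7, 1, 0, 0, 0.465, 23.5, -6.7, -12.7, 1, 0, 0, 0.465, 25.5, -7.2, -12.7, 1, 0, 0, 0.465, 25.5, -7.2, -12.7, 1, 0, 0, 0.465, 25.5, -7.2, -12.7, 1],
  squeeze=80,
)

```text
time: 4.45
ee_pos: [516.7, -35.6, 128.8]
tool_rot: [0.95, 0.312, -0.0, 0.0]
contact_force: [0.7, 0.1, 0.0]
grip_width: 41.4
grip_force: 81.0
```

```bash
python3 - <<'E'
from h import *
rel([517,-35.3,80],.635)
a=shot("top","pics/t2.png");b=shot("side","pics/s2.png")
cv2.imwrite("pics/v2.png",np.hstack([cv2.resize(a["frame"][180:240,240:300,::-1],(390,390)),cv2.resize(b["frame"][140:215,200:275,::-1],(390,390))]))
E
```

```text
pos [516.67778653 -35.62505814 128.78937877] yaw 0.5931731793337774 turn [-0.     0.001 -0.   ] shift cm [ 0.05 -0.01  4.88]
```

View pics/v2.png

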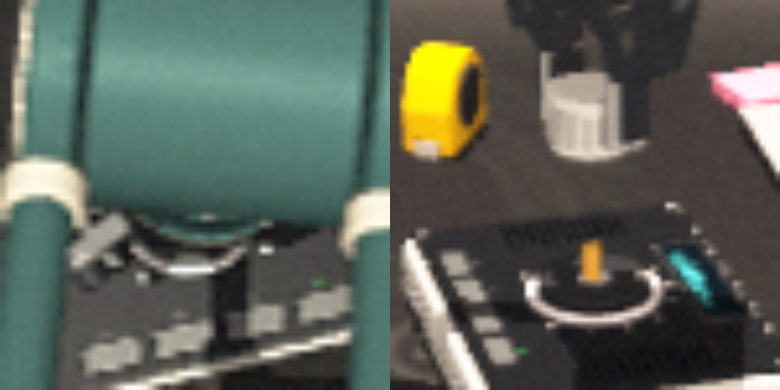

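Side view: the knob is held level, spanning about x=545–648 with its bottom at y=157, above the shaft at (592,240). I'll lower it to just above the tip and compare edges there.

>>> apply_moves(
  plan=[0, 0, 0, 0, 0, 2.5, 1, 0, 0, 0, 0, 0, 4.5, 1, 0, 0, 0, 0, 0, 4.8, 1, 0, 0, 0, 0, 0, 4.8, 1],
)

```text
time: 5.05
ee_pos: [517.1, -35.8, 81.5]
tool_rot: [0.95, 0.312, -0.0, 0.0]
contact_force: [0.2, 0.4, -0.5]
grip_width: 41.5
grip_force: 81.0
```

```bash
python3 - <<'E'
from h import *
rel([517,-35.3,80],.635)
b=shot("side","pics/s3.png");p=observe()["ee_pos"]
print("pred underside ctr",proj(b,[p[0],p[1],p[2]-2.7]),"pred edges",proj(b,[[p[0]-22,p[1],p[2]+2],[p[0]+22,p[1],p[2]+2]]))
cv2.imwrite("pics/v3.png",cv2.resize(b["frame"][160:210,210:270,::-1],None,fx=12,fy=12,interpolation=cv2.INTER_CUBIC))
E
```

```text
pos [517.13542584 -35.81462889  81.47467902] yaw 0.5922065248068844 turn [-0.     0.    -0.001] shift cm [ 0.02 -0.05  0.15]
pred underside ctr [[239.21783709 184.25235122]] pred edges [[230.84703848 182.79193509]
 [247.57541655 182.46154021]]
```

View pics/v3.png

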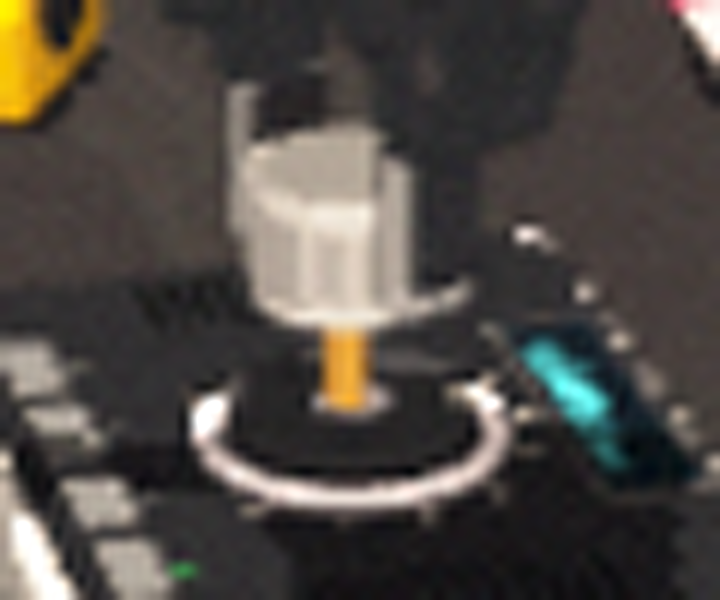

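The knob underside is just above the shaft tip: its edges are at about x=250–468 (centre ~358), and the shaft axis is at about 352. That puts it roughly 1 mm too far in +x. I'll shift it and lower gently while watching the force.

>>> apply_moves(
  plan=[0, 0, 0, -0.06, -0.08, 0.3, 1, 0, 0, 0, -0.06, -0.08, 0.6, 1, 0, 0, 0, -0.06, -0.08, 0.8, 1, 0, 0, 0, -0.06, -0.08, 1.0, 1, 0, 0, 0, -0.06, -0.08, 1.1, 1, 0, 0, 0, -0.06, -0.08, 1.1, 1],
)

```text
time: 5.85
ee_pos: [516.8, -34.9, 70.6]
tool_rot: [0.95, 0.312, 0.001, 0.0]
contact_force: [1.6, 0.1, -0.5]
grip_width: 41.3
grip_force: 81.0
```

```bash
python3 - <<'E'
from h import *
s=observe();print(s["contact_force"],s["moment"])
rel([517,-35.3,55],.635)
E
```

```text
[ 1.57166117  0.07064812 -0.51096324] [-0.00434754 -0.26931866 -0.00300683]
pos [516.76286519 -34.92695497  70.60282516] yaw 0.592995128226484 turn [ 0.001 -0.001 -0.   ] shift cm [-0.    0.04  1.56]
```

>>> apply_moves(
  plan=[0, 0, 0, 0, 0, 0.2, 1, 0, 0, 0, 0, 0, 0.35, 1, 0, 0, 0, 0, 0, 0.5, 1, 0, 0, 0, 0, 0, 0.5, 1],
)

```text
time: 6.35
ee_pos: [517.3, -35.0, 65.6]
tool_rot: [0.95, 0.312, 0.001, 0.0]
contact_force: [6.8, 0.9, -0.7]
grip_width: 41.7
grip_force: 81.1
```

```bash
python3 - <<'E'
from h import *
s=observe();print(s["contact_force"],s["moment"])
rel([517,-35.3,55],.635)
b=shot("side","pics/s4.png")
cv2.imwrite("pics/v4.png",cv2.resize(b["frame"][160:210,210:270,::-1],None,fx=10,fy=10,interpolation=cv2.INTER_CUBIC))
E
```

```text
[ 6.75632632  0.87585429 -0.70921299] [ 0.0110562  -0.94298726  0.0018107 ]
pos [517.32934206 -35.00678878  65.60496993] yaw 0.5930194876367976 turn [ 0.002 -0.002 -0.   ] shift cm [-0.05  0.    1.06]
```

View pics/v4.png

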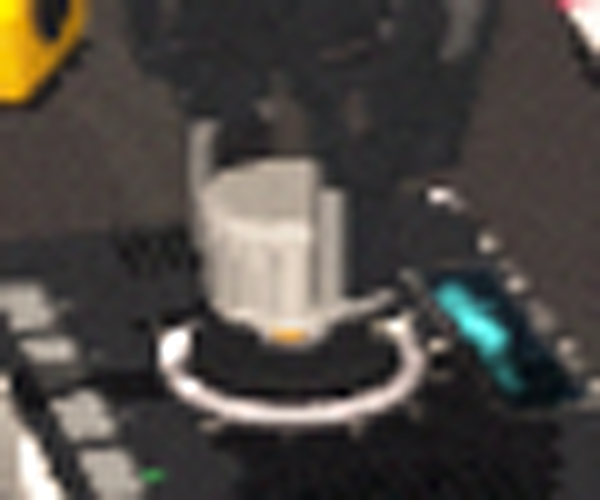

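The knob is on the shaft, with only a little brass showing at (290,336). The 6.8 N side force in +x calls for moving about 0.8 mm in +x as it goes down.

>>> apply_moves(
  plan=[0, 0, 0, 0.06, 0.05, 0.0, 1, 0, 0, 0, 0.06, 0.05, 0.25, 1, 0, 0, 0, 0.06, 0.05, 0.5, 1, 0, 0, 0, 0.06, 0.05, 0.75, 1, 0, 0, 0, 0.06, 0.05, 0.8, 1, 0, 0, 0, 0.06, 0.05, 0.8, 1],
)

```text
time: 7.15
ee_pos: [517.5, -35.0, 57.4]
tool_rot: [0.95, 0.312, 0.001, 0.0]
contact_force: [6.5, -1.3, -0.6]
grip_width: 41.5
grip_force: 81.1
```

```bash
python3 - <<'E'
from h import *
s=observe();print(s["contact_force"],s["moment"])
rel([517,-35.3,50],.635)
E
```

```text
[ 6.48632144 -1.33889    -0.63122751] [-0.01753694 -0.93394543 -0.01085606]
pos [517.54023903 -35.02594808  57.38756143] yaw 0.592980722558484 turn [ 0.001 -0.001 -0.   ] shift cm [-0.06 -0.01  0.74]
```

>>> apply_moves(
  plan=[0, 0, 0, 0.06, 0.04, 0.1, 1, 0, 0, 0, 0.06, 0.04, 0.3, 1, 0, 0, 0, 0.06, 0.04, 0.45, 1, 0, 0, 0, 0.06, 0.04, 0.45, 1],
  squeeze=110,
)

```text
time: 7.65
ee_pos: [517.6, -34.9, 52.9]
tool_rot: [0.95, 0.312, -0.0, -0.0]
contact_force: [2.9, -0.1, 3.6]
grip_width: 41.0
grip_force: 111.0
```

```bash
python3 - <<'E'
from h import *
s=observe();print(s["contact_force"],s["moment"])
rel([517,-35.3,50],.635)
E
```

```text
[ 2.94042934 -0.11984102  3.56011443] [-0.01998406 -0.47762991  0.02766159]
pos [517.5943081  -34.93127294  52.91700744] yaw 0.5930188614516635 turn [-0.  0. -0.] shift cm [-0.07 -0.01  0.29]
```

>>> apply_moves(
  plan=[0, 0, 0, 0.03, 0.02, 0.15, 1, 0, 0, 0, 0.03, 0.02, 0.3, 1, 0, 0, 0, 0.03, 0.02, 0.3, 1],
)

```text
time: 8.02
ee_pos: [517.7, -34.9, 50.1]
tool_rot: [0.95, 0.312, -0.0, -0.0]
contact_force: [1.2, -0.7, 7.4]
grip_width: 41.0
grip_force: 111.9
```

>>> apply_moves(
  plan=[0, 0, 0, 0, 0, 0.1, 1, 0, 0, 0, 0, 0, 0.2, 1, 0, 0, 0, 0, 0, 0.2, 1],
)

```text
time: 8.4
ee_pos: [517.8, -34.9, 49.9]
tool_rot: [0.95, 0.312, -0.001, -0.0]
contact_force: [-4.3, 0.4, 19.6]
grip_width: 41.1
grip_force: 113.0
```

>>> apply_moves(
  plan=[0, 0, 0, 0, 0, 0.02, 1, 0, 0, 0, 0, 0, 0.02, 1, 0, 0, 0, 0, 0, 0.02, 1, 0, 0, 0, 0, 0, 0.02, 1],
)

```text
time: 8.9
ee_pos: [517.8, -34.9, 49.9]
tool_rot: [0.95, 0.312, -0.0, -0.0]
contact_force: [-4.5, 0.3, 20.7]
grip_width: 40.8
grip_force: 113.0
```

```bash
python3 - <<'E'
from h import *
b=shot("side","pics/s5.png");s=observe();print(s["contact_force"],s["moment"],s["ee_pos"])
cv2.imwrite("pics/v5.png",cv2.resize(b["frame"][160:210,210:270,::-1],None,fx=10,fy=10,interpolation=cv2.INTER_CUBIC))
E
```

```text
[-3.78982707  0.72613894 20.99706439] [ 0.13790518  0.73259566 -0.02455594] [517.80455907 -34.89787017  49.85329432]
```

View pics/v5.png

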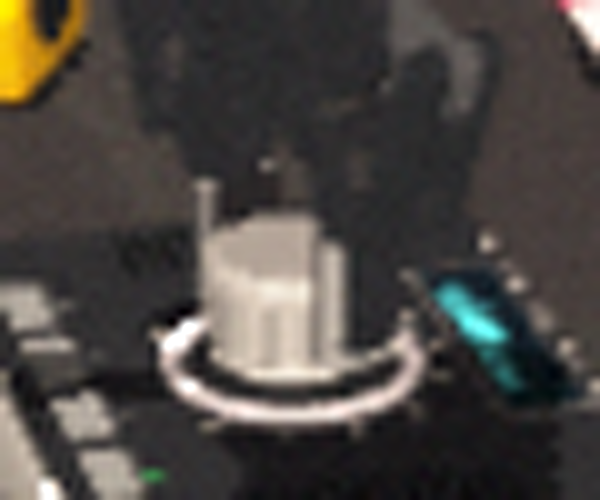

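The knob sits flush on the dial, with no brass showing and its bottom at (280,378). The push holds at about 21 N against the stop, so I'm handing it in.

```bash
python3 -c "
from rig import job_done
print(job_done())"
```

```text
the job is handed in; nothing more can be done
None
```

The largest knob is on the D-shaft, flush on the dial, and I handed the job in at about 9 s with the arm still holding it pressed against the stop at about 21 N; the verdict wasn't shown, and the dial's setting couldn't be seen under the gripper at the end.

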